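# Gauge the height of a packer pile

### The arm

A 7-joint arm with a two-finger parallel gripper is mounted at the origin on a cart in front of the work surface, level with it; the furniture and walls round the work are solid. World frame = base frame: x ahead of the robot, y to its left, z up, the work surface at z = 0. Lengths are in m, angles in rad, forces in N, time in s.
With the tool pointing down it reaches from about 0.4 to 0.85 m from the base axis. Payload 10.4 kg.
Tool frame: the origin (TCP) lies on the centre line of the jaws, within the pads' length; the fingertips stand 14 mm ahead of it and the grasp point (between the pads) lies 5 mm behind it (manip.tip_reach is the distance from the TCP to the fingertips, in m); z points along the fingers, y is the line along which they close (so a half turn about z gives the same grasp; the last joint's range is limited). The gripper opens to 85 mm and grips with 20 to 120 N. Pads are 22 mm wide; open, the fingers measure 114 mm over their backs; the gripper's body (76 mm by 85 mm) begins 54 mm behind the grasp point. The pads swing forward as they close: fully open they stand 13 mm farther back than shut.
Start: joints at [-1.261, 0.332, -0.065, 1.46, 0.022, 1.35, -0.088], TCP at [0.204, 0.591, 0.245] pointing down, gripper open.
Joint ranges: [-2.6, 2.6], [-0.5, 2.12], [-1.47, 1.34], [0.16, 2.42], [-1.27, 4.41], [0.06, 2.06], [-2.6, 2.6]. Speed limits (rad/s): [2.22, 2.22, 2.79, 2.79, 3.14, 3.14, 3.14].

### API

Orientations are given as a unit quaternion [x, y, z, w].
In Python, from workcell import manip gives the robot as it stands.
- The arm moves only by the shell command python3 -m pendant 'ROWS' [FORCE]. ROWS is JSON, a list of rows, each a list of 7 numbers: the shift along the tool's x, y, z in units of 50 mm (1.0 is 50 mm), then the turn, a rotation vector about the tool's x, y, z in units of 8 degrees (1.0 is 8 degrees), then the opening, from -1 (shut) to 1 (fully open), so that 0 is half open. In form: [[dx, dy, dz, ax, ay, az, jaw], ...]. A call has exactly 10 rows; each row is the pose to reach, as a shift and turn from the pose commanded when the call began, along the tool's axes at that moment; what a row does not reach only later rows make up. A row lasts 1/8 s, in which the tool goes at most 62.5 mm and 10.7 degrees, less where a joint would pass 70% of its speed; a pose out of reach is approached as far as the arm can. A call with a gripper value outside its range is refused whole. The fingers move at their own pace and stop on an object; FORCE is the grip in N (left out, the last holds). Time passes only in rows, so rows that repeat a pose let the fingers close, or fill a call up. It gives the time, the measured TCP pose, the force, the opening and the grip force at its end, in the units of the state.
- manip.get_obs(): the state, without advancing time (a new reading comes with each control period).
- manip.camera(name): name is "scene" or "top" or "wrist"; returns (picture, depth): 400x640x3 uint8, red, green, blue; 400x640 float32, m along the optical axis (not along the pixel's ray), 0 where there is no reading.
- manip.get_calibration(name): a dict with "fx", "fy", "cx", "cy" (pixels), "xyz" and "orientation" of the camera in the world. Camera axes: x right, y up, looking along -z (the intrinsics and any distortion apply to the point x, -y, -z); pixel columns grow to the right and rows downward; lengths in m; the calibration is good to about 2 mm. A picture is of the moment at which its call begins: read the wrist's pose just before it. get_calibration takes no time and is no camera call; for the wrist camera it gives the pose at the moment of the call.
- manip.hand_in(): hands the job in; it is judged then, once.
Trained networks look in the newest picture that a camera, given by its name, has taken for a name from the list of things; names that differ only in an ending like _2 or _b are one class to them, and where a whole thing is asked for, a point or a joint stands for the part that bears it (a point fixed in the world has none). Each returns a list of dicts, best first, with "p" (0 to 1); they miss things now and then, are a little off and sometimes report something else, mostly with a low value. They report only what shows in the picture. A call takes as long as a camera call. They do not tell look-alikes from the thing itself.
- manip.find_in(thing, camera): "box" ([left, top, right, bottom] in pixels, round what is visible of it).
- manip.trace(thing, camera): "pixels" (400x640 bool, what is visible of it) and "box" ([left, top, right, bottom] in pixels, round what is visible of it).
- manip.tip_of(thing, camera): "pixel" ([column, row] in pixels: a listed point, or the origin of a listed thing).
The state is a dict: "clock": time; "joint_pos": joint angles; "joint_velocities": joint speeds; "tau": joint torques, N m; "position": TCP position; "ee_rot": TCP orientation; "ft_force": force on the tool from outside, world axes, zero at the start; "torque": the same for the moment, N m; "grip_width": opening from 0.0 (shut) to 1.0 (fully open); "grasp_force": force on a finger pad.
Only numpy, scipy, OpenCV 4.12 (cv2) and the standard library are available. Lean on these libraries where they do the work, as an engineer would, in place of code of your own. Each camera call takes 0.05 s, during which the arm holds its last target. There are 200 camera calls.

### The job

Make up a packer from all the loose pine boards and keep its height on the jig's depth gauge. The gauge rod stands low and locked from the last job, so free its lock lever and raise the rod out of the way; stack the boards flat, one on another, on the bed between the pusher plate and the side guides, then press the pedal right down to its stop so that the pusher slides the whole pile home against the end fence, and let it come back up. Then lower the gauge rod until its tip touches the top board and swing the lever fully back to locked; leave everything like that and do not disturb the things standing about.

Things in the scene. Friction and masses are not known exactly. Their poses are not given: they have to be found in the camera images.
- station: Gauging jig, fixed: steel base plate, 74 mm wide, y = -376 to 159 mm, widened to a bed 110 mm wide (top at z = 6 mm, y = -185 to 85 mm). Origin on the worktop under the centre of a board that is fully home; x across the jig (roughly away from the robot), y along it, z up. Boards lie along y; load them centred near y = -60 mm, then the pusher moves them to y = 0.
- fence (a point): Foot of the end fence's inner face, at jig x 0, y 85, z 6 mm; top at z = 71 mm. Two side guides stand before it from y = 40 to 85 mm, 71 mm apart inside, tops at z = 71 mm; flared lead-ins widen them to about 94 mm at y = 13 mm. Axes as the jig's.
- head (a point): Centre of the underside of the gauge head, at jig x 0, y 93, z 86 mm: a grey block x +-23 mm, y 52 to 134 mm, z 86 to 112 mm, on a column behind the fence. It overhangs the fence end of the bed, so boards cannot be lowered from above there. Axes as the jig's.
- pusher_face (a point): Centre of the foot of the pusher plate's face, 8 mm above the worktop: an aluminium plate 70 mm wide, 10 mm thick, top at z = 73 mm. At rest the face is at jig y = -160 mm; the pedal drives it 73.5 mm towards +y. Behind it is a grey housing, y -180 to -258 mm, 81 mm high at the pedal's bearings.
- bed (a point): Loading point on the bed's top surface: at jig coordinates x 0, y -60, z 6 mm; a board set down here along the jig's y axis has 15 mm to the pusher and lies clear of the head, with its front end 13 mm inside the flared lead-ins. Two round steel posts (8 mm, tops at z = 66 mm) flank its rear end at jig x +-45, y -132 mm. It has 9 mm to spare on either side. Axes as the jig's.
- pedal (a joint): Spring pedal, rad: 0 up (rest), 0.6 right down at its stop; positive turns the pad down. Hinge axis is the jig's x, at jig y -215, z 72 mm. Springs back by itself; about 3 N at the pad to start, 7 to 10 N at the stop. The pusher moves 0.1225 m per rad.
- pedal_pad (a point): Centre of the top of the ribbed black pedal pad (56 mm across, 44 mm along the lever), about 102 mm from the hinge towards the jig's -y; at rest about 109 mm above the worktop, at the stop about 49 mm; it moves with the pedal.
- probe (a joint): Gauge rod's slide, m: 0 fully raised, 0.055 fully lowered; it grows as the rod goes down. It stays where it is left: about 3 N of friction when the lock is open (more than its weight); some 12 N when locked. It starts low, at 0.032 to 0.050, where it bars the pile's way home.
- probe_tip (a point): Centre of the flat lower end (14 mm across) of the vertical steel gauge rod, at jig x 0, y 68 mm; 84 mm above the worktop when fully raised, moves with the rod. Its axes stay parallel to the jig's.
- probe_grip (a point): Centre of the black cylindrical grip on top of the rod, 26 mm in diameter, 34 mm tall, 105 mm above the rod's tip; moves with the rod.
- lock (a joint): Lock lever of the gauge, rad: 0 open (lever points to the jig's -x, towards the robot), 1.5 locked (lever points to the jig's +y, end of travel); turns clockwise seen from above as it locks, and a cam then clamps the rod, gripping over the last 0.7 rad and needing a few N at the handle; it stays where it is left. It starts locked.
- lock_grip (a point): Near the top of the lock lever's upright black handle (16 mm in diameter, 50 mm tall, top 14 mm above this point), 80 mm from the pivot; moves with the lever. This point is 152 mm above the worktop.
- lock_pivot (a point): Vertical pivot axis of the lock lever, at jig x 0, y 86 mm, 114 mm above the worktop.
- board_1: Pine board, 64 x 170 x 19 mm (x, y, z), plain and like the others, 0.1 to 0.2 kg; origin at the centre of its underside, long side along its own y axis. Lies flat on the worktop in front of the jig or to its left; two or three boards are present, an absent one has no reading.
- board_2: Pine board, 64 x 170 x 19 mm (x, y, z), plain and like the others, 0.1 to 0.2 kg; origin at the centre of its underside, long side along its own y axis. Lies flat on the worktop in front of the jig or to its left; two or three boards are present, an absent one has no reading.
- board_3: Pine board, 64 x 170 x 19 mm (x, y, z), plain and like the others, 0.1 to 0.2 kg; origin at the centre of its underside, long side along its own y axis. Lies flat on the worktop in front of the jig or to its left; two or three boards are present, an absent one has no reading.
- mug: Mug, 69 x 98 x 85 mm, dark blue-grey, with a handle; origin at the centre of its underside. A bystander: leave it alone.
- sanding_block: Sanding block, 64 x 100 x 30 mm, green; origin at the centre of its underside. A bystander: leave it alone.
- block_plane: Block plane, 44 x 160 x 50 mm, black; origin at the centre of its underside. A bystander: leave it alone.
- tape_measure: Tape measure, 53 x 96 x 71 mm, yellow and black; origin at the centre of its underside. A bystander: leave it alone.
Things that resemble listed ones, but are neither listed nor needed, are in the scene too. What is shaped like the board_3 but turquoise is not meant.

How it is judged:
By the outcome, as a careful person would: the job done as asked, in the order asked, and still so for the second after the job is handed in, with the robot touching nothing.
Of board_1, board_2, board_3 only 2 to 3 are there at a start; the rules pass over those that are not, and their reading is None.
At some moment in a run one of board_1, board_2, board_3 may be knocked a few centimetres aside while the robot is not near it.
Once in a run the grip may slacken for a moment while it holds something.
It also fails if it takes over 210 s, if anything falls off the work surface, if the arm or the gripper's body presses on something with over 40 N, if the wrist force passes 120 N, or if a joint passes its speed limit or range.

## Working session

There is one attempt and no reset: what is moved stays moved. The work goes in short steps, Python scripts to look and compute and a shell command to move; the robot and the scene stay as the last step left them, time stands still between calls to the robot, and variables do not carry over. Pictures are saved under pics/ and viewed, at most 14 in all, crops included, and the job is handed in when it is done.

```bash
mkdir -p pics; ls
cat > h.py <<'E'
import numpy as np, cv2
from scipy.spatial.transform import Rotation as R
from workcell import manip
def cam(n):
    c=manip.get_calibration(n); p,d=manip.camera(n); return p,d,c
def pt(c,u,v,z):  # depth along axis
    x=(u-c['cx'])/c['fx']*z; y=(v-c['cy'])/c['fy']*z
    return R.from_quat(c['orientation']).apply(np.stack([x,-y,-z*np.ones_like(x)],-1))+c['xyz']
def atz(c,u,v,h): # ray to height h
    r=R.from_quat(c['orientation']).apply([(u-c['cx'])/c['fx'],-(v-c['cy'])/c['fy'],-1.]); o=np.array(c['xyz'])
    return o+r*(h-o[2])/r[2]
def cloud(c,d,m):
    v,u=np.nonzero(m&(d>0)); return pt(c,u.astype(float),v.astype(float),d[v,u])
def proj(c,P):
    q=R.from_quat(c['orientation']).inv().apply(np.array(P)-c['xyz']); return np.array([c['cx']+c['fx']*q[0]/-q[2], c['cy']+c['fy']*q[1]/q[2]])
def rel(target,quat=None):
    "rows values: shift/turn from measured pose to target"
    o=manip.get_obs(); r=R.from_quat(o['ee_rot']); s=r.inv().apply(np.array(target)-o['position'])/.05
    t=np.zeros(3) if quat is None else np.degrees((r.inv()*R.from_quat(quat)).as_rotvec())/8
    return np.round(s,2),np.round(t,2)
def down(yaw): # tool pointing down with tool y along world angle yaw
    y=np.array([np.cos(yaw),np.sin(yaw),0]); z=np.array([0,0,-1.]); return R.from_matrix(np.stack([np.cross(y,z),y,z],1)).as_quat()
def save(n,p): cv2.imwrite('pics/'+n+'.png',p[...,::-1])
E
python3 - <<'E'
from h import *
np.set_printoptions(precision=4,suppress=True)
o=manip.get_obs(); print({k:np.round(v,3) for k,v in o.items()}); print(R.from_quat(o['ee_rot']).as_matrix())
for n in ('scene','top'):
    p,d,c=cam(n); save(n+'0',p); print(n,c)
    for t in ('board_1','fence','head','pusher_face','bed','pedal_pad','probe_tip','probe_grip','lock_grip','lock_pivot','station','mug','sanding_block','block_plane','tape_measure'):
        r=manip.tip_of(t,n); 
        for q in r[:5 if t=='board_1' else 1]:
            u,v=q['pixel']; z=d[int(v),int(u)] if 0<=u<640 and 0<=v<400 else 0
            print(t,np.round(q['pixel'],1),round(q['p'],2),pt(c,u,v,z) if z else None)
E
```

```text
pics
{'clock': np.float64(0.0), 'joint_pos': array([-1.261,  0.333, -0.065,  1.461,  0.022,  1.35 , -0.089]), 'joint_velocities': array([ 0.002, -0.001, -0.001,  0.   ,  0.001,  0.   , -0.001]), 'tau': array([ -0.001, -62.544,   0.049, -39.161,   0.016,   0.01 ,   0.   ]), 'position': array([0.204, 0.59 , 0.245]), 'ee_rot': array([ 0.166,  0.986, -0.001, -0.   ]), 'ft_force': array([0.617, 0.854, 0.125]), 'torque': array([ 0.024, -0.003,  0.015]), 'grasp_force': np.float64(0.0), 'grip_width': np.float64(1.002)}
[[-0.9451  0.3267 -0.0004]
 [ 0.3267  0.9451 -0.0013]
 [-0.0001 -0.0014 -1.    ]]
scene {'fx': 483.5797026222183, 'fy': 483.5797026222183, 'cx': 322.52827045370725, 'cy': 204.20012335596059, 'xyz': array([-0.8289,  1.0767,  1.3858]), 'orientation': array([-0.2153,  0.4077,  0.7967, -0.3908])}
board_1 [350.5 246.6] 0.89 [0.4177 0.025  0.0111]
board_1 [234.5 305.5] 0.81 [0.4183 0.5978 0.0202]
board_1 [390.7 226.3] 0.67 [ 0.4033 -0.2018  0.0222]
board_1 [274.7 281.2] 0.65 [0.1831 0.54   0.2916]
fence [299.9 243. ] 0.64 [0.5503 0.2016 0.0372]
head [293.9 229.4] 0.58 [0.5729 0.2131
[... 945 characters left out ...]
5 0.0165 0.0231]
fence [286.8 205.5] 0.94 [0.5681 0.1907 0.1097]
head [282.2 205. ] 0.84 [0.5695 0.2086 0.112 ]
pusher_face [344.2 203.2] 0.52 [ 0.5981 -0.0414  0.0077]
bed [319.8 201.7] 0.68 [0.6039 0.0616 0.0043]
pedal_pad [386.9 197.1] 0.51 [ 0.607  -0.2033  0.1078]
probe_grip [286.6 199. ] 0.55 [0.5846 0.1875 0.1601]
lock_grip [263.3 197.9] 0.52 [ 0.6193  0.3026 -0.0069]
lock_pivot [285.6 203.3] 0.78 [0.5759 0.1952 0.115 ]
station [311.  202.5] 0.65 [0.6    0.0987 0.004 ]
mug [241.4 193.8] 0.62 [0.6191 0.3781 0.0773]
sanding_block [448.5 231.5] 0.57 [ 0.4817 -0.4679  0.03  ]
block_plane [381.4 164.9] 0.84 [ 0.7597 -0.1968  0.0344]
tape_measure [338.8 166.3] 0.52 [ 0.742  -0.015   0.0669]
```

View pics/scene0.png

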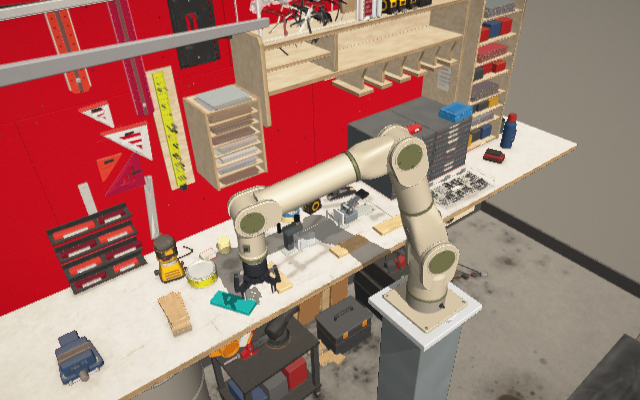

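View pics/top0.png

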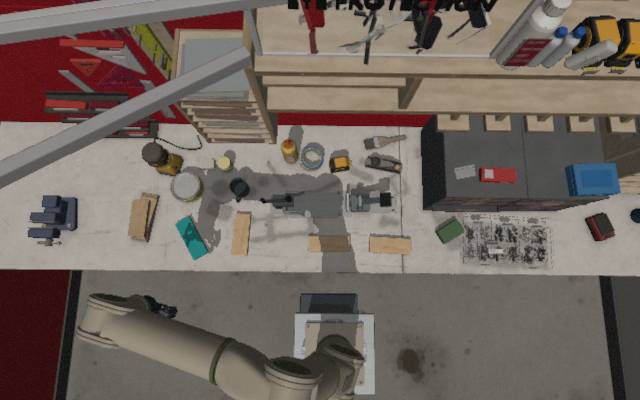

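The scene picture shows the gripper at about (255,270), the jig at (320,230), and the turquoise look-alike at (232,302). The top picture shows three pine boards at (241,233), (330,244) and (390,245), the jig from (265,200) to (395,200), and a stack of wood far left at (142,217) that isn't ours.

```bash
cat >> h.py <<'E'
from scipy.optimize import least_squares
JP={'fence':(0,85,6),'head':(0,93,86),'bed':(0,-60,6),'pusher_face':(0,-160,8),'pedal_pad':(0,-317,109),'lock_pivot':(0,86,114),'station':(0,0,0)}
def fitjig(cams, extra={}):
    obs=[]
    J=dict(JP); J.update(extra)
    for n in cams:
        p,d,c=cam(n)
        for t in J:
            r=manip.tip_of(t,n)
            if r and r[0]['p']>.4: obs.append((t,c,np.array(r[0]['pixel']),n))
    def P(x,q): 
        q=np.array(q)/1000; s,k=np.sin(x[2]),np.cos(x[2]); return np.array([x[0]+k*q[0]-s*q[1],x[1]+s*q[0]+k*q[1],q[2]])
    f=lambda x: np.concatenate([(proj(c,P(x,J[t]))-px)*(np.linalg.norm(P(x,J[t])-c['xyz'])/c['fx']*1000) for t,c,px,n in obs])
    s=least_squares(f,[.59,.11,0],loss='soft_l1',f_scale=4)
    for o,e in zip(obs,f(s.x).reshape(-1,2)): print(o[0],o[3],np.round(e,1))
    return s.x
def boards(n,top=.019,k=5):
    p,d,c=cam(n)
    for q in manip.trace('board_1',n)[:k]:
        m=q['pixels']; X=cloud(c,d,m); 
        if len(X)<20: continue
        z=np.median(X[:,2]); X=X[abs(X[:,2]-z)<.006]
        v,u=np.nonzero(m); Y=np.array([atz(c,a,b,z)[:2] for a,b in zip(u,v)])
        rc=cv2.minAreaRect((Y*1000).astype(np.float32)); b=cv2.boxPoints(rc); e=[b[1]-b[0],b[2]-b[1]]; l=max(e,key=np.linalg.norm)
        yaw=np.degrees(np.arctan2(l[1],l[0]))%180
        print(n,'p',round(q['p'],2),'top z',round(z*1000,1),'ctr',np.round(rc[0],1),'size',np.round(rc[1],1),'long dir deg',round(yaw,1),'px',q['box'],'rgb',p[m].mean(0).round())
E
python3 - <<'E'
from h import *
np.set_printoptions(precision=4,suppress=True)
print(fitjig(['top','scene'])); boards('top')
E
```

```text
fence top [ 9.6 -8.7]
head top [-1.7  4.7]
bed top [-10.2   1.3]
pusher_face top [ 3.9 -4.3]
pedal_pad top [-3.7  6.6]
lock_pivot top [-3.4 -6.8]
station top [-8.   3.2]
fence scene [ -7.9 -19. ]
head scene [8.2 5.4]
bed scene [ 1.6 -3.8]
pusher_face scene [ 3.4 -4.9]
pedal_pad scene [-3.2 -1.9]
lock_pivot scene [1.8 8.7]
station scene [ 3.5 -3.3]
[0.5908 0.1189 0.0193]
top p 0.83 top z 19.6 ctr [429.7  23.6] size [ 57.1 160.3] long dir deg 90.7 px [311.2, 236.6, 348.7, 251.8] rgb [122. 103.  79.]
top p 0.83 top z 19.3 ctr [446.6 585.6] size [171.2  67.8] long dir deg 30.3 px [179.1, 216.0, 209.0, 260.1] rgb [ 35. 106. 103.]
top p 0.73 top z 19.2 ctr [464.6 383.7] size [ 67.1 170.2] long dir deg 177.7 px [231.0, 215.7, 250.8, 256.5] rgb [163. 138. 107.]
```

Run:
```python
from h import *
print(rel([.204,.59,.40])); print(rel([.47,.17,.42],down(.02)))
c=manip.get_calibration('wrist'); o=manip.get_obs(); r=R.from_quat(o['ee_rot'])
print(r.inv().apply(c['xyz']-o['position']), (r.inv()*R.from_quat(c['orientation'])).as_matrix().round(2), c['fx'], manip.tip_reach)
```

```text
(array([-0.  , -0.01, -3.09]), array([0., 0., 0.]))
(array([-7.77, -6.22, -3.49]), array([ 0.  , -0.  ,  8.72]))
[ 0.07373123  0.00052533 -0.12743293] [[ 0.    0.96  0.29]
 [ 1.   -0.    0.  ]
 [ 0.    0.29 -0.96]] 330.7306468674164 0.014
```

```bash
python3 -m pendant '[[0,0,-1.2,0,0,0,1],[-0.8,-0.6,-2.4,0,0,1,1],[-1.7,-1.3,-3.5,0,0,2,1],[-2.6,-2.1,-3.5,0,0,3,1],[-3.5,-2.8,-3.5,0,0,4,1],[-4.4,-3.5,-3.5,0,0,5.2,1],[-5.3,-4.2,-3.5,0,0,6.4,1],[-6.2,-5,-3.5,0,0,7.6,1],[-7,-5.6,-3.5,0,0,8.7,1],[-7.77,-6.22,-3.5,0,0,8.7,1]]'
python3 - <<'E'
from h import *
np.set_printoptions(precision=4,suppress=True)
p,d,c=cam('wrist'); save('w1',p); o=manip.get_obs(); print(o['position'],o['clock'])
print(fitjig(['wrist']))
for t in('probe_tip','probe_grip','lock_grip'):
  for q in manip.tip_of(t,'wrist')[:1]: u,v=q['pixel']; print(t,q['p'],u,v,pt(c,u,v,d[int(v),int(u)]))
boards('wrist')
E
```

```text
clock: 3.75
position: [0.4705, 0.1678, 0.4206]
ee_rot: [0.7, 0.714, 0.0, -0.0]
ft_force: [-0.3, 0.8, 0.9]
grip_width: 1.0
grasp_force: 0.0
[0.4734 0.1614 0.4207] 3.8
fence wrist [-21.5  -4.7]
head wrist [2.1 0.6]
bed wrist [ 1.5 -1. ]
pusher_face wrist [ 5.1 -6.8]
pedal_pad wrist [-2.2  6.7]
lock_pivot wrist [0.8 0.4]
station wrist [-1.2  5.2]
[0.5954 0.1146 0.0168]
probe_grip 0.63 414.4 138.4 [0.5875 0.1968 0.1261]
lock_grip 0.97 417.9 57.9 [0.6157 0.3054 0.0011]
wrist p 0.88 top z 17.8 ctr [428.4  26.4] size [ 64.2 172.9] long dir deg 90.6 px [272.8, 181.2, 312.8, 277.4] rgb [207. 176. 136.]
wrist p 0.7 top z 17.8 ctr [ 425.7 -185.9] size [113.7  63.8] long dir deg 87.2 px [278.9, 307.2, 310.9, 360.7] rgb [211. 179. 138.]
wrist p 0.58 top z 17.4 ctr [462.4 363.4] size [171.2  30.7] long dir deg 1.4 px [259.0, 0.0, 384.5, 26.0] rgb [206. 175. 135.]
```

View pics/w1.png

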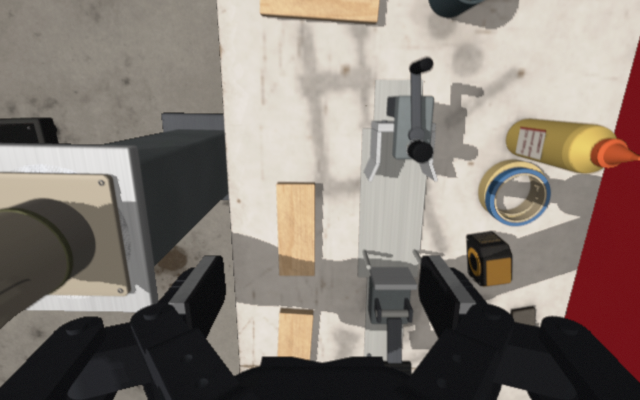

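The wrist picture shows the lock handle at (421,65), the rod grip at (419,150), the bed at (393,210) and the pedal at (395,365), plus boards at (296,230), (297,335) and (320,8).

```bash
cat >> h.py <<'E'
JX=np.array([.5954,.1146,.0168])
def jw(x,y,z=0):
    "jig mm -> world m"
    s,k=np.sin(JX[2]),np.cos(JX[2]); x,y,z=x/1000,y/1000,z/1000; return np.array([JX[0]+k*x-s*y,JX[1]+s*x+k*y,z])
def wj(P):
    s,k=np.sin(JX[2]),np.cos(JX[2]); a,b=P[0]-JX[0],P[1]-JX[1]; return np.round(np.array([k*a+s*b,-s*a+k*b,P[2]])*1000,1)
E
python3 - <<'E'
from h import *
np.set_printoptions(precision=4,suppress=True)
p,d,c=cam('wrist')
L=jw(0,166,152); print(L, atz(c,417.9,57.9,.152), wj(atz(c,417.9,57.9,.152)),'probe grip c',wj(atz(c,419,150,.165)))
# bed region cloud: edges in jig frame
X=cloud(c,d,np.ones(d.shape,bool)); J=np.array([wj(q) for q in X])
def rng(m,n): 
    if m.sum()>5: print(n,m.sum(),np.percentile(J[m],[1,50,99],axis=0).round(1).tolist())
rng((J[:,2]>60)&(J[:,2]<90)&(J[:,1]>30)&(J[:,1]<50)&(abs(J[:,0])<70),'guides')
rng((J[:,2]>95)&(J[:,2]<120)&(J[:,1]>40)&(J[:,1]<145)&(abs(J[:,0])<50),'head')
rng((J[:,2]>150)&(J[:,1]>30)&(J[:,1]<110)&(abs(J[:,0])<40),'rodgrip')
rng((J[:,2]>125)&(J[:,1]>130)&(J[:,1]<200)&(abs(J[:,0])<60),'handle')
rng((J[:,2]>3)&(J[:,2]<12)&(J[:,1]>-90)&(J[:,1]<0)&(abs(J[:,0])<70),'bed')
print(rel(L+[0,0,.1],down(JX[2])), rel(L+[0,0,-.008],down(JX[2])))
E
```

```text
[0.5926 0.2806 0.152 ] [0.5736 0.2903 0.152 ] [-18.9 176.1 152. ] probe grip c [-12.1  76.  165. ]
guides 127 [[-49.2, 30.3, 60.7], [-40.5, 39.8, 69.5], [40.6, 49.1, 72.0]]
head 1434 [[-27.4, 56.0, 96.9], [-15.6, 104.0, 110.6], [17.5, 135.1, 119.3]]
rodgrip 359 [[-16.2, 58.9, 151.2], [-5.1, 71.0, 155.2], [7.0, 82.5, 157.0]]
handle 297 [[-19.6, 160.1, 125.8], [-15.4, 166.7, 163.3], [-5.2, 174.7, 166.2]]
bed 3058 [[-57.5, -88.9, 3.2], [-3.7, -43.8, 5.0], [50.0, -1.4, 7.2]]
(array([2.15, 2.51, 3.37]), array([-0.  , -0.  ,  0.05])) (array([2.15, 2.51, 5.53]), array([-0.  , -0.  ,  0.05]))
```

```bash
cat >> h.py <<'E'
JX=np.array([.5912,.1166,.0168])
E
python3 - <<'E'
from h import *
np.set_printoptions(precision=4,suppress=True)
print(fitjig(['wrist'])); 
p,d,c=cam('wrist'); X=cloud(c,d,np.ones(d.shape,bool)); J=np.array([wj(q) for q in X])
for a,b in ((-110,-80),(-80,-50),(-50,-20),(-20,5)):
  m=(J[:,2]>3)&(J[:,2]<12)&(J[:,1]>a)&(J[:,1]<b)&(abs(J[:,0])<70); print(a,m.sum(),np.percentile(J[m,0],[2,98]))
m=(J[:,2]>105)&(J[:,2]<120)&(J[:,1]>40)&(J[:,1]<145)&(abs(J[:,0])<50); 
rc=cv2.minAreaRect(J[m,:2].astype(np.float32)); print('head',rc)
L=jw(-6,166,142); print(L,rel(L+[0,0,.1],down(JX[2])), rel(L,down(JX[2])))
E
```

```text
fence wrist [ 3.5 -2.9]
head wrist [-2.8  5.2]
bed wrist [-1.  -3.7]
pusher_face wrist [-1.4 -4.2]
pedal_pad wrist [1.6 2.9]
lock_pivot wrist [3.8 3.2]
station wrist [-3.2 -0.5]
[0.5928 0.1151 0.0246]
-110 944 [-51.914  53.514]
-80 1016 [-52.17  53.21]
-50 1027 [-52.348  53.2  ]
-20 882 [-51.838  53.276]
head ((-0.1948986053466797, 98.44046020507812), (91.43392944335938, 46.55554962158203), 89.78214263916016)
[0.5824 0.2825 0.142 ] (array([2.2 , 2.3 , 3.57]), array([ 0.  , -0.  ,  0.05])) (array([2.2 , 2.3 , 5.57]), array([ 0.  , -0.  ,  0.05]))
```

```bash
python3 -m pendant '[[0.5,0.5,1,0,0,0,1],[1.1,1.1,2,0,0,0,1],[1.7,1.7,2.8,0,0,0,1],[2.2,2.3,3.4,0,0,0,1],[2.2,2.3,3.5,0,0,0,1],[2.2,2.3,3.9,0,0,0,0.6],[2.2,2.3,4.4,0,0,0,0.4],[2.2,2.3,4.9,0,0,0,0.2],[2.2,2.3,5.3,0,0,0,0],[2.2,2.3,5.57,0,0,0,0]]'
python3 -m pendant '[[0,0,0,0,0,0,0],[0,0,0,0,0,0,-0.2],[0,0,0,0,0,0,-0.6],[0,0,0,0,0,0,-1],[0,0,0,0,0,0,-1],[0,0,0,0,0,0,-1],[0,0,0,0,0,0,-1],[0,0,0,0,0,0,-1],[0,0,0,0,0,0,-1],[0,0,0,0,0,0,-1]]' 30
python3 - <<'E'
from h import *
o=manip.get_obs(); print(wj(o['position']),o['grip_width'],o['ft_force'],o['joint_pos'])
p,d,c=cam('wrist'); save('w2',p)
E
```

```text
clock: 6.2
position: [0.5821, 0.2823, 0.1414]
ee_rot: [0.699, 0.715, 0.0, -0.0]
ft_force: [-0.3, 0.1, 0.6]
grip_width: 0.501
grasp_force: 0.0
clock: 7.45
position: [0.5825, 0.2828, 0.1426]
ee_rot: [0.699, 0.715, 0.001, 0.0]
ft_force: [-1.9, -0.6, 6.7]
grip_width: 0.179
grasp_force: 29.3
[ -5.9 166.3 142.6] 0.17879187427375007 [-1.89592732 -0.63505161  6.67612161] [-0.78811182  0.46264933  0.35307413  1.5397449  -0.16895991  1.16811452
 -0.3796301 ]
```

View pics/w2.png

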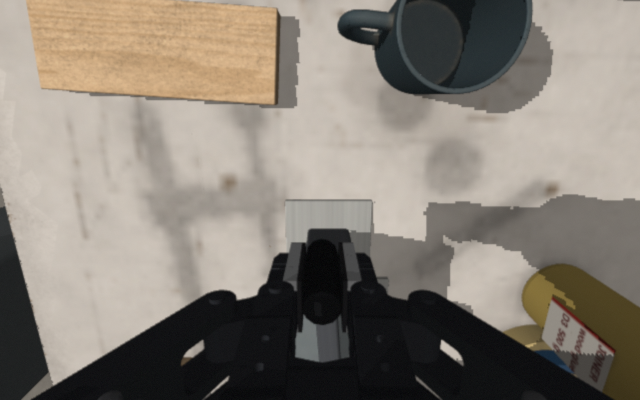

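The handle sits between the pads at about (322,280), clear of the mug at (455,40).

```bash
for i in 1; do python3 -m pendant '[[-0.01,-0.12,0,0,0,-0.54,-1],[-0.03,-0.24,0,0,0,-1.08,-1],[-0.07,-0.35,0,0,0,-1.61,-1],[-0.1,-0.47,0,0,0,-2.15,-1],[-0.15,-0.58,0,0,0,-2.69,-1],[-0.21,-0.68,0,0,0,-3.22,-1],[-0.27,-0.79,0,0,0,-3.76,-1],[-0.34,-0.88,0,0,0,-4.3,-1],[-0.42,-0.97,0,0,0,-4.84,-1],[-0.5,-1.06,0,0,0,-5.38,-1]]' 40; done
python3 -m pendant '[[-0.01,-0.12,0,0,0,-0.54,-1],[-0.03,-0.24,0,0,0,-1.08,-1],[-0.07,-0.35,0,0,0,-1.61,-1],[-0.1,-0.47,0,0,0,-2.15,-1],[-0.15,-0.58,0,0,0,-2.69,-1],[-0.21,-0.68,0,0,0,-3.22,-1],[-0.27,-0.79,0,0,0,-3.76,-1],[-0.34,-0.88,0,0,0,-4.3,-1],[-0.42,-0.97,0,0,0,-4.84,-1],[-0.5,-1.06,0,0,0,-5.38,-1]]' 40
python3 -c "
from h import *
o=manip.get_obs(); print(wj(o['position']),o['grip_width'],o['ft_force'],o['joint_pos'])"
```

```text
clock: 8.75
position: [0.5298, 0.2564, 0.1425]
ee_rot: [0.387, 0.922, 0.0, 0.0]
ft_force: [-2.2, -1.0, 5.6]
grip_width: 0.177
grasp_force: 39.2
clock: 10.0
position: [0.5089, 0.2011, 0.1425]
ee_rot: [0.021, 1.0, 0.0, -0.0]
ft_force: [-5.3, -1.8, 8.2]
grip_width: 0.176
grasp_force: 39.4
[-80.8  85.9 142.5] 0.17551014488097708 [-5.32688342 -1.78965964  8.159287  ] [-0.58853626  0.24270061  0.14740387  1.80319934 -0.04022363  1.09905485
  1.10072339]
```

```bash
python3 -m pendant '[[0,0,0,0,0,0,-0.4],[0,0,0,0,0,0,0],[0,0,0,0,0,0,0],[0,0,0,0,0,0,0],[0,0,-0.6,0,0,0,0],[0,0,-1.4,0,0,0,0],[-0.3,-0.1,-2.2,0,0,0,0],[-0.6,-0.2,-2.6,0,0,0,0],[-0.6,-0.2,-2.6,0,0,0,0],[-0.6,-0.2,-2.6,0,0,0,0]]'
python3 - <<'E'
from h import *
np.set_printoptions(precision=4,suppress=True)
p,d,c=cam('wrist'); save('w3',p); X=cloud(c,d,np.ones(d.shape,bool)); J=np.array([wj(q) for q in X])
def rng(m,n): 
    if m.sum()>5: print(n,m.sum(),np.percentile(J[m],[1,50,99],axis=0).round(1).tolist())
rng((J[:,2]>113)&(J[:,2]<145)&(J[:,1]>78)&(J[:,1]<96)&(J[:,0]<15)&(J[:,0]>-70),'lever')
for z in (116,120,125,130,140): print(z,((J[:,2]>z)&(J[:,2]<z+5)&(J[:,1]>84)&(J[:,1]<110)&(J[:,0]<15)&(J[:,0]>-60)).sum())
rng((J[:,2]>145)&(J[:,1]>40)&(J[:,1]<100)&(abs(J[:,0])<40),'rodgrip')
rng((J[:,2]>150)&(J[:,2]<180)&(J[:,1]>60)&(J[:,1]<110)&(J[:,0]<-60),'handle')
print(rel(jw(0,68,146),down(np.pi/2+JX[2])))
E
```

```text
clock: 11.25
position: [0.538, 0.1903, 0.2704]
ee_rot: [0.022, 1.0, -0.0, -0.001]
ft_force: [-0.7, 0.5, -0.7]
grip_width: 0.504
grasp_force: 0.0
lever 1155 [[-63.6, 78.7, 120.5], [-26.3, 85.6, 123.1], [7.3, 94.2, 138.8]]
116 17
120 607
125 53
130 0
140 0
rodgrip 801 [[-13.0, 55.8, 145.5], [-2.9, 67.9, 154.4], [11.2, 80.2, 156.2]]
handle 404 [[-87.9, 78.3, 151.0], [-81.4, 85.3, 164.3], [-73.1, 92.6, 166.1]]
(array([-1.05, -0.07,  2.48]), array([-0.01, -0.02, -0.44]))
```

View pics/w3.png

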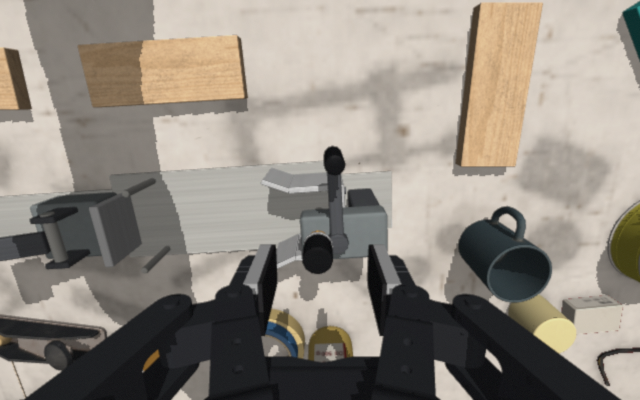

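The picture shows the rod grip at (318,250), the lever now open towards the robot with its handle at (333,158), and the boards at (165,70) and (498,85).

```bash
python3 -m pendant '[[-0.5,0,0,0,0,-0.2,0],[-1.05,-0.07,0.3,0,0,-0.44,0],[-1.05,-0.07,0.8,0,0,-0.44,0],[-1.05,-0.07,1.4,0,0,-0.44,0],[-1.05,-0.07,2,0,0,-0.44,0],[-1.05,-0.07,2.48,0,0,-0.44,0],[-1.05,-0.07,2.48,0,0,-0.44,0],[-1.05,-0.07,2.48,0,0,-0.44,-0.3],[-1.05,-0.07,2.48,0,0,-0.44,-1],[-1.05,-0.07,2.48,0,0,-0.44,-1]]' 40
python3 -m pendant '[[0,0,0,0,0,0,-1],[0,0,0,0,0,0,-1],[0,0,0,0,0,0,-1],[0,0,-0.15,0,0,0,-1],[0,0,-0.3,0,0,0,-1],[0,0,-0.5,0,0,0,-1],[0,0,-0.7,0,0,0,-1],[0,0,-0.9,0,0,0,-1],[0,0,-1.02,0,0,0,-1],[0,0,-1.04,0,0,0,-1]]' 40
```

```text
clock: 12.55
position: [0.5915, 0.1841, 0.1487]
ee_rot: [-0.008, 1.0, 0.0, 0.001]
ft_force: [-1.0, -1.0, 1.7]
grip_width: 0.286
grasp_force: 39.6
clock: 13.8
position: [0.5912, 0.1841, 0.1993]
ee_rot: [-0.008, 1.0, -0.0, -0.0]
ft_force: [8.1, 0.5, -13.6]
grip_width: 0.289
grasp_force: 44.2
```

```bash
python3 -m pendant '[[0,0,0,0,0,0,-0.4],[0,0,0,0,0,0,0],[0,0,0,0,0,0,0],[0,0,-0.5,0,0,0,0],[0,0,-1.3,0,0,0,0],[0,0,-2,0,0,0.6,0],[0.4,-0.5,-2.4,0,0,1.8,0.5],[1,-1.2,-2.4,0,0,3,1],[1.6,-2,-2.4,0,0,4.2,1],[2.2,-2.9,-2.4,0,0,5.4,1]]'
python3 - <<'E'
from h import *
print(rel([.45,-.03,.31],down(JX[2])),wj(manip.get_obs()['position']))
E
```

```text
clock: 15.05
position: [0.4824, 0.0366, 0.3202]
ee_rot: [0.363, 0.932, 0.0, 0.0]
ft_force: [0.1, -0.7, 0.2]
grip_width: 0.998
grasp_force: 0.0
(array([-0.42, -1.42,  0.2 ]), array([ 0.  , -0.  ,  5.81])) [-110.2  -78.1  320.2]
```

```bash
python3 -m pendant '[[-0.1,-0.3,0,0,0,1,1],[-0.2,-0.6,0,0,0,2.2,1],[-0.3,-0.9,0.1,0,0,3.4,1],[-0.4,-1.2,0.2,0,0,4.6,1],[-0.42,-1.42,0.2,0,0,5.8,1],[-0.42,-1.42,0.2,0,0,5.8,1],[-0.42,-1.42,0.2,0,0,5.8,1],[-0.42,-1.42,0.2,0,0,5.8,1],[-0.42,-1.42,0.2,0,0,5.8,1],[-0.42,-1.42,0.2,0,0,5.8,1]]'
python3 - <<'E'
from h import *
np.set_printoptions(precision=4,suppress=True)
boards('wrist')
p,d,c=cam('wrist'); save('w4',p)
for q in manip.tip_of('probe_tip','wrist')[:1]+manip.tip_of('probe_grip','wrist')[:1]: print(q)
E
```

```text
clock: 16.3
position: [0.4514, -0.0291, 0.3097]
ee_rot: [0.699, 0.716, -0.0, -0.0]
ft_force: [0.3, 0.2, 0.5]
grip_width: 1.002
grasp_force: 0.0
wrist p 0.78 top z 17.9 ctr [ 423.6 -222. ] size [176.9  63.8] long dir deg 86.9 px [277.6, 236.0, 326.6, 346.7] rgb [206. 177. 136.]
wrist p 0.75 top z 17.7 ctr [428.   22.9] size [ 66.  169.7] long dir deg 91.2 px [274.2, 41.5, 333.6, 184.2] rgb [225. 195. 150.]
```

View pics/w4.png

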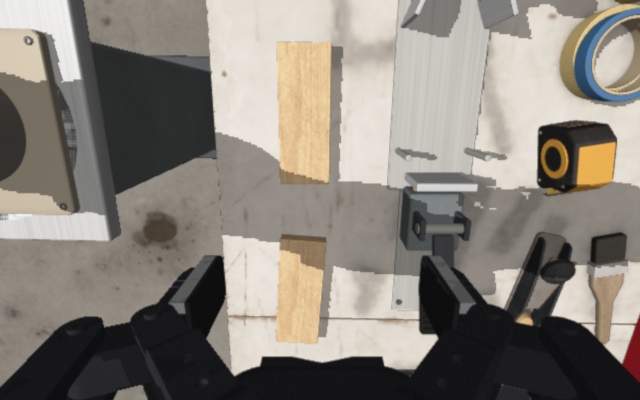

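The boards are at (305,112) and (303,290) in this view; the jig between the pusher and the lead-ins is empty. Next I grasp the near board.

Run:
```python
from h import *
print(rel([.428,.0229,.018],down(.021)))
```

```text
(array([ 1.05, -0.44,  5.84]), array([ 0.  , -0.  ,  0.02]))
```

```bash
python3 -m pendant '[[0.5,-0.2,0.7,0,0,0,1],[1,-0.4,1.7,0,0,0,1],[1.05,-0.44,2.7,0,0,0,1],[1.05,-0.44,3.7,0,0,0,1],[1.05,-0.44,4.7,0,0,0,1],[1.05,-0.44,5.2,0,0,0,1],[1.05,-0.44,5.6,0,0,0,1],[1.05,-0.44,5.84,0,0,0,1],[1.05,-0.44,5.84,0,0,0,1],[1.05,-0.44,5.84,0,0,0,1]]'
python3 -m pendant '[[0,0,0,0,0,0,0.6],[0,0,0,0,0,0,0.3],[0,0,0,0,0,0,0],[0,0,0,0,0,0,0],[0,0,0,0,0,0,0],[0,0,0,0,0,0,0],[0,0,-0.2,0,0,0,0],[0,0,-0.5,0,0,0,0],[0,0,-0.9,0,0,0,0],[0,0,-1.2,0,0,0,0]]' 60
```

```text
clock: 17.8
position: [0.4287, 0.0228, 0.0185]
ee_rot: [0.699, 0.715, 0.0, 0.0]
ft_force: [-0.2, -0.2, -0.3]
grip_width: 0.997
grasp_force: 0.0
clock: 19.05
position: [0.4285, 0.0227, 0.0794]
ee_rot: [0.699, 0.715, 0.001, 0.0]
ft_force: [-0.3, 0.5, -1.8]
grip_width: 0.725
grasp_force: 66.9
```

Run:
```python
from h import *
print(rel(jw(0,-60,130),down(JX[2])),rel(jw(0,-60,26),down(JX[2])))
```

```text
(array([ 0.6 ,  3.29, -1.01]), array([ 0.01, -0.  ,  0.05])) (array([0.6 , 3.29, 1.07]), array([ 0.01, -0.  ,  0.05]))
```

```bash
python3 -m pendant '[[0,0,-0.5,0,0,0,0],[0.1,0.4,-1.1,0,0,0,0],[0.2,1.1,-1.2,0,0,0,0],[0.4,1.9,-1.2,0,0,0,0],[0.5,2.6,-1.2,0,0,0,0],[0.6,3.1,-1.2,0,0,0.05,0],[0.6,3.29,-1.2,0,0,0.05,0],[0.6,3.29,-1,0,0,0.05,0],[0.6,3.29,-1,0,0,0.05,0],[0.6,3.29,-1,0,0,0.05,0]]'
python3 - <<'E'
from h import *
o=manip.get_obs(); print(wj(o['position']),rel(jw(0,-60,26),down(JX[2])))
p,d,c=cam('wrist'); save('w5',p)
E
```

```text
clock: 20.3
position: [0.5912, 0.0564, 0.1279]
ee_rot: [0.701, 0.713, -0.0, -0.0]
ft_force: [0.9, -0.1, -1.4]
grip_width: 0.73
grasp_force: 66.9
[ -1.  -60.2 127.9] (array([0.  , 0.02, 2.04]), array([-0., -0., -0.]))
```

View pics/w5.png

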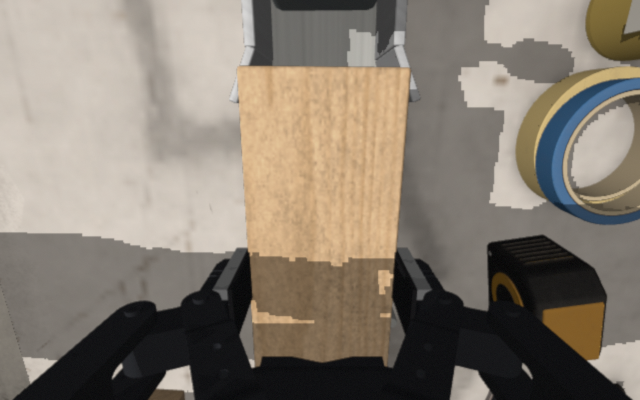

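The board is held square, front edge at (323,67), centred on the lead-ins. Lowering and releasing.

```bash
python3 -m pendant '[[0,0.02,0.4,0,0,0,0],[0,0.02,0.9,0,0,0,0],[0,0.02,1.3,0,0,0,0],[0,0.02,1.7,0,0,0,0],[0,0.02,1.95,0,0,0,0],[0,0.02,2.06,0,0,0,0],[0,0.02,2.06,0,0,0,0],[0,0.02,2.06,0,0,0,0],[0,0.02,2.06,0,0,0,0.7],[0,0.02,2.06,0,0,0,1]]'
python3 -m pendant '[[0,0,0,0,0,0,1],[0,0,0,0,0,0,1],[0,0,-0.4,0,0,0,1],[0,0,-1.2,0,0,0,1],[0,0,-2.2,0,0,0,1],[0,-0.5,-3.2,0,0,0,1],[-0.8,-1.2,-4,0,0,0,1],[-1.8,-1.9,-4.5,0,0,0,1],[-2.8,-2.4,-5,0,0,0,1],[-3.3,-2.6,-5.2,0,0,0,1]]'
python3 -m pendant '[[0,0,0,0,0,0,1],[0,0,0,0,0,0,1],[0,0,0,0,0,0,1],[0,0,0,0,0,0,1],[0,0,0,0,0,0,1],[0,0,0,0,0,0,1],[0,0,0,0,0,0,1],[0,0,0,0,0,0,1],[0,0,0,0,0,0,1],[0,0,0,0,0,0,1]]'
python3 - <<'E'
from h import *
o=manip.get_obs(); print(o['position'],wj(o['position']))
boards('wrist')
print(rel([.424,-.222,.018],down(np.radians(-3))))
print('bed target',wj([0.5912,.0564,0]))
E
```

```text
clock: 21.6
position: [0.5931, 0.0566, 0.025]
ee_rot: [0.701, 0.713, 0.0, 0.0]
ft_force: [0.0, 1.3, 0.1]
grip_width: 1.0
grasp_force: 0.0
clock: 22.85
position: [0.4643, -0.1136, 0.2879]
ee_rot: [0.703, 0.712, 0.002, 0.001]
ft_force: [1.0, -0.0, 0.1]
grip_width: 1.003
grasp_force: 0.0
clock: 24.1
position: [0.4656, -0.1106, 0.2848]
ee_rot: [0.701, 0.713, 0.0, -0.0]
ft_force: [-0.3, -0.2, -0.0]
grip_width: 0.999
grasp_force: 0.0
[ 0.46558254 -0.11056283  0.28479887] [-129.4 -225.   284.8]
wrist p 0.71 top z 23.8 ctr [591.  18.] size [68.3 92.1] long dir deg 91.0 px [401.5, 0.5, 477.9, 94.4] rgb [218. 185. 143.]
wrist p 0.7 top z 17.8 ctr [ 423.6 -223.7] size [176.5  63.9] long dir deg 86.9 px [262.9, 181.4, 317.7, 310.9] rgb [217. 185. 143.]
wrist p 0.32 top z 59.0 ctr [742.5 -20.2] size [87.9 85.7] long dir deg 12.3 px [554.3, 37.1, 640.0, 135.0] rgb [114.  90.  51.]
(array([-2.22, -0.87,  5.34]), array([ 0.  , -0.  ,  0.49]))
bed target [ -1.  -60.2   0. ]
```

```bash
python3 -m pendant '[[-0.7,-0.3,0.5,0,0,0.2,1],[-1.6,-0.6,1.3,0,0,0.49,1],[-2.2,-0.87,2.2,0,0,0.49,1],[-2.22,-0.87,3.2,0,0,0.49,1],[-2.22,-0.87,4.2,0,0,0.49,1],[-2.22,-0.87,4.8,0,0,0.49,1],[-2.22,-0.87,5.1,0,0,0.49,1],[-2.22,-0.87,5.34,0,0,0.49,1],[-2.22,-0.87,5.34,0,0,0.49,1],[-2.22,-0.87,5.34,0,0,0.49,1]]'
python3 -m pendant '[[0,0,0,0,0,0,0.6],[0,0,0,0,0,0,0.3],[0,0,0,0,0,0,0],[0,0,0,0,0,0,0],[0,0,0,0,0,0,0],[0,0,0,0,0,0,0],[0,0,-0.2,0,0,0,0],[0,0,-0.6,0,0,0,0],[0,0,-1.3,0,0,0,0],[0,0,-2,0,0,0,0]]' 60
python3 - <<'E'
from h import *
print(rel(jw(0,-60,150),down(JX[2])))
E
```

```text
clock: 25.45
position: [0.4245, -0.2225, 0.0186]
ee_rot: [0.725, 0.688, 0.0, 0.001]
ft_force: [1.2, -0.7, -0.2]
grip_width: 1.0
grasp_force: 0.0
clock: 26.7
position: [0.4235, -0.2223, 0.1191]
ee_rot: [0.725, 0.688, -0.0, -0.0]
ft_force: [1.3, 1.0, -2.0]
grip_width: 0.726
grasp_force: 67.1
(array([ 5.75,  3.08, -0.62]), array([-0. ,  0. , -0.5]))
```

```bash
python3 -m pendant '[[0.3,0,-0.6,0,0,0,0],[1,0.2,-1.2,0,0,0,0],[1.9,0.6,-1.2,0,0,-0.1,0],[2.8,1.1,-1.2,0,0,-0.2,0],[3.7,1.7,-1.2,0,0,-0.3,0],[4.6,2.3,-1.2,0,0,-0.5,0],[5.3,2.8,-1.2,0,0,-0.5,0],[5.75,3.08,-1.2,0,0,-0.5,0],[5.75,3.08,-0.9,0,0,-0.5,0],[5.75,3.08,-0.6,0,0,-0.5,0]]'
python3 -m pendant '[[0,0,0,0,0,0,0],[0,0,0,0,0,0,0],[0,0,0,0,0,0,0],[0,0,0,0,0,0,0],[0,0,0,0,0,0,0],[0,0,0,0,0,0,0],[0,0,0,0,0,0,0],[0,0,0,0,0,0,0],[0,0,0,0,0,0,0],[0,0,0,0,0,0,0]]'
python3 - <<'E'
from h import *
o=manip.get_obs(); print(wj(o['position']),rel(jw(0,-60,45),down(JX[2])))
boards('wrist')
p,d,c=cam('wrist'); save('w6',p)
E
```

```text
clock: 27.95
position: [0.5921, 0.0558, 0.1469]
ee_rot: [0.701, 0.713, -0.0, 0.0]
ft_force: [-0.0, -0.1, -1.8]
grip_width: 0.731
grasp_force: 67.2
clock: 29.2
position: [0.5926, 0.0568, 0.1478]
ee_rot: [0.701, 0.713, 0.0, -0.0]
ft_force: [0.2, -0.8, -1.5]
grip_width: 0.732
grasp_force: 67.1
[  0.4 -59.8 147.8] (array([-0.  , -0.01,  2.06]), array([-0.  , -0.  ,  0.01]))
wrist p 0.92 top z 146.6 ctr [592.1  73.3] size [ 64.1 129.1] long dir deg 90.8 px [239.7, 81.0, 407.2, 367.9] rgb [187. 157. 121.]
wrist p 0.34 top z 9.4 ctr [ 760.1 -147.2] size [29.  28.2] long dir deg 1.0 px [466.8, 377.8, 495.1, 397.9] rgb [64. 61. 59.]
```

View pics/w6.png

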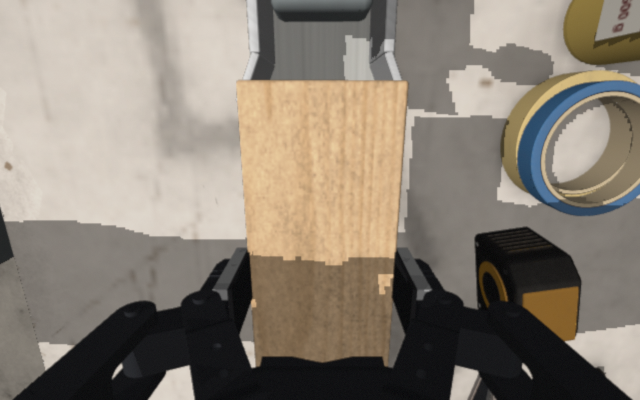

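Board held square, front edge at (322,81), about 4 mm further back in the grip. I shift it by that and place it.

```bash
python3 -m pendant '[[0.08,0,0.4,0,0,0,0],[0.08,0,0.9,0,0,0,0],[0.08,0,1.3,0,0,0,0],[0.08,0,1.7,0,0,0,0],[0.08,0,1.95,0,0,0,0],[0.08,0,2.06,0,0,0,0],[0.08,0,2.06,0,0,0,0],[0.08,0,2.06,0,0,0,0],[0.08,0,2.06,0,0,0,0.7],[0.08,0,2.06,0,0,0,1]]'
python3 -m pendant '[[0,0,0,0,0,0,1],[0,0,0,0,0,0,1],[0,0,-0.4,0,0,0,1],[0,0,-1.2,0,0,0,1],[0,0,-2.2,0,0,0,1],[0,0,-3.2,0,0,0,1],[0,-0.2,-4,0,0,0,1],[0.8,-0.8,-4.6,0,0,0,1],[1.8,-1.5,-5,0,0,0,1],[2.6,-2,-5.2,0,0,0,1]]'
python3 -m pendant '[[0.6,-0.3,0,0,0,0,1],[1.2,-0.6,0,0,0,0,1],[1.2,-0.6,0,0,0,0,1],[1.2,-0.6,0,0,0,0,1],[1.2,-0.6,0,0,0,0,1],[1.2,-0.6,0,0,0,0,1],[1.2,-0.6,0,0,0,0,1],[1.2,-0.6,0,0,0,0,1],[1.2,-0.6,0,0,0,0,1],[1.2,-0.6,0,0,0,0,1]]'
python3 - <<'E'
from h import *
o=manip.get_obs(); print(o['position'],wj(o['position']))
boards('wrist'); boards('top')
print(rel([.4646,.3837,.018],down(np.radians(87.7))),o['joint_pos'])
E
```

```text
clock: 30.6
position: [0.5929, 0.0609, 0.0452]
ee_rot: [0.701, 0.713, 0.0, 0.0]
ft_force: [-0.2, 0.0, 0.1]
grip_width: 0.996
grasp_force: 0.0
clock: 31.85
position: [0.4891, 0.1904, 0.3078]
ee_rot: [0.701, 0.713, 0.002, 0.0]
ft_force: [0.9, -0.0, -0.4]
grip_width: 0.999
grasp_force: 0.0
clock: 33.1
position: [0.4592, 0.2485, 0.3048]
ee_rot: [0.701, 0.713, 0.0, -0.0]
ft_force: [0.9, 0.7, -0.2]
grip_width: 1.002
grasp_force: 0.0
[0.45924452 0.24849211 0.30479538] [-129.7  134.1  304.8]
wrist p 0.8 top z 15.7 ctr [570.5  63.4] size [168.8  20.2] long dir deg 82.6 px [383.3, 235.7, 416.8, 340.9] rgb [123. 106.  86.]
wrist p 0.58 top z 17.6 ctr [459.4 402.7] size [171.3  49.9] long dir deg 1.0 px [250.9, 0.0, 406.0, 52.0] rgb [210. 176. 135.]
wrist p 0.5 top z 73.1 ctr [598.7 129.7] size [166.5 316.5] long dir deg 95.6 px [364.3, 137.5, 501.4, 374.6] rgb [105. 105. 103.]
top p 0.94 top z 43.9 ctr [593.6  54.4] size [ 62.7 169.2] long dir deg 90.7 px [301.3, 193.5, 344.3, 211.7] rgb [153. 129. 100.]
top p 0.64 top z 19.4 ctr [407.9 429.2] size [94.5 49.1] long dir deg 35.2 px [224.5, 237.5, 240.9, 258.3] rgb [166. 141. 109.]
(array([2.7 , 0.16, 5.74]), array([  0.  ,  -0.  , -10.84])) [-0.79608635  0.07129946  0.2257316   1.64903437 -0.01618578  1.42307723
 -0.55083501]
```

```bash
python3 -m pendant '[[0.3,0,0,0,0,-1.2,1],[0.6,0,0,0,0,-2.4,1],[0.9,0,0,0,0,-3.6,1],[1.2,0,0,0,0,-4.8,1],[1.5,0,0,0,0,-6,1],[1.8,0,0,0,0,-7.2,1],[2.1,0,0,0,0,-8.4,1],[2.4,0,0,0,0,-9.6,1],[2.7,0,0,0,0,-10.8,1],[2.7,0,0,0,0,-10.8,1]]'
python3 -m pendant '[[0,0,0,0,0,0,1],[0,0,0,0,0,0,1],[0,0,0,0,0,0,1],[0,0,0,0,0,0,1],[0,0,0,0,0,0,1],[0,0,0,0,0,0,1],[0,0,0,0,0,0,1],[0,0,0,0,0,0,1],[0,0,0,0,0,0,1],[0,0,0,0,0,0,1]]'
python3 - <<'E'
from h import *
o=manip.get_obs(); print(o['position'],o['joint_pos'])
boards('wrist')
p,d,c=cam('wrist'); save('w7',p)
E
```

```text
clock: 34.55
position: [0.4564, 0.3843, 0.3044]
ee_rot: [0.022, 1.0, -0.0, -0.0]
ft_force: [-0.4, -0.3, 0.3]
grip_width: 1.001
grasp_force: 0.0
clock: 35.8
position: [0.4569, 0.3835, 0.3048]
ee_rot: [0.023, 1.0, 0.0, 0.0]
ft_force: [0.3, -0.1, 0.1]
grip_width: 1.001
grasp_force: 0.0
[0.45688242 0.3834666  0.30482677] [-0.82330992  0.24245455  0.05924324  1.45165567 -0.01438381  1.44781924
  0.76158928]
wrist p 0.77 top z 17.8 ctr [458.6 415.6] size [ 65.7 170.4] long dir deg 177.4 px [321.1, 87.2, 378.1, 225.3] rgb [177. 148. 113.]
wrist p 0.64 top z 17.5 ctr [444.4 587.4] size [174.   69.1] long dir deg 31.1 px [427.6, 68.3, 538.0, 212.6] rgb [ 44. 121. 117.]
wrist p 0.62 top z 43.2 ctr [588.7  59.3] size [ 71.  175.1] long dir deg 90.8 px [12.0, 247.4, 148.7, 301.9] rgb [133. 110.  84.]
wrist p 0.56 top z 16.0 ctr [561.4  33. ] size [  8.2 125.5] long dir deg 90.4 px [20.9, 242.1, 120.0, 250.5] rgb [96. 82. 65.]
```

View pics/w7.png

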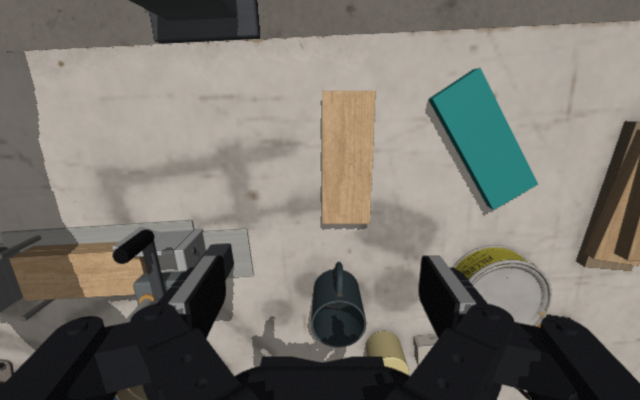

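Board at (348,158), knocked about 3 cm to the left since the first look; the turquoise one at (485,140) and the mug at (338,305) are clear of it.

Run:
```python
from h import *
print(rel([.4586,.4156,.018],down(np.radians(87.4))))
```

```text
(array([-0.01,  0.64,  5.74]), array([0., 0., 0.]))
```

```bash
python3 -m pendant '[[0,0.3,0.5,0,0,0,1],[0,0.64,1.3,0,0,0,1],[0,0.64,2.2,0,0,0,1],[0,0.64,3.2,0,0,0,1],[0,0.64,4.2,0,0,0,1],[0,0.64,5,0,0,0,1],[0,0.64,5.5,0,0,0,1],[0,0.64,5.74,0,0,0,1],[0,0.64,5.74,0,0,0,1],[0,0.64,5.74,0,0,0,1]]'
python3 -m pendant '[[0,0,0,0,0,0,0.6],[0,0,0,0,0,0,0.3],[0,0,0,0,0,0,0],[0,0,0,0,0,0,0],[0,0,0,0,0,0,0],[0,0,0,0,0,0,0],[0,0,-0.2,0,0,0,0],[0,0,-0.6,0,0,0,0],[0,0,-1.3,0,0,0,0],[0,0,-2,0,0,0,0]]' 60
python3 - <<'E'
from h import *
print(rel(jw(-130,-60,170),down(JX[2])))
print(rel(jw(0,-60,170),down(JX[2])))
E
```

```text
clock: 37.2
position: [0.459, 0.4161, 0.0191]
ee_rot: [0.023, 1.0, 0.001, 0.001]
ft_force: [0.5, 0.4, -1.1]
grip_width: 1.0
grasp_force: 0.0
clock: 38.45
position: [0.4584, 0.4155, 0.1203]
ee_rot: [0.023, 1.0, 0.0, 0.0]
ft_force: [0.7, 1.4, -0.7]
grip_width: 0.728
grasp_force: 65.9
(array([-0.4 , -7.21, -1.  ]), array([ 1.000e-02, -0.000e+00,  1.081e+01]))
(array([-3.  , -7.05, -1.  ]), array([ 1.000e-02, -0.000e+00,  1.081e+01]))
```

```bash
python3 -m pendant '[[0,0,-0.8,0,0,0,0],[0,-0.3,-1.8,0,0,0,0],[0,-0.9,-2.6,0,0,1,0],[0,-1.7,-2.6,0,0,2.2,0],[0,-2.6,-2.6,0,0,3.4,0],[0,-3.5,-2.6,0,0,4.6,0],[0,-4.5,-2.6,0,0,5.8,0],[-0.1,-5.5,-2.6,0,0,7,0],[-0.2,-6.4,-2.6,0,0,8.2,0],[-0.4,-7.1,-2.6,0,0,9.4,0]]'
python3 - <<'E'
from h import *
print(rel(jw(0,-60,170),down(JX[2])),manip.get_obs()['grip_width'])
E
```

```text
clock: 39.7
position: [0.462, 0.0579, 0.2493]
ee_rot: [0.63, 0.776, 0.001, 0.0]
ft_force: [0.7, 0.8, -1.7]
grip_width: 0.734
grasp_force: 65.9
(array([-0.56,  2.54,  1.59]), array([ 0.01, -0.01,  1.36])) 0.7335993533239642
```

```bash
python3 -m pendant '[[-0.1,0.4,0,0,0,0.7,0],[-0.2,1,0,0,0,1.36,0],[-0.4,1.6,0,0,0,1.36,0],[-0.5,2.2,0.3,0,0,1.36,0],[-0.56,2.54,0.8,0,0,1.36,0],[-0.56,2.54,1.2,0,0,1.36,0],[-0.56,2.54,1.6,0,0,1.36,0],[-0.56,2.54,1.6,0,0,1.36,0],[-0.56,2.54,1.6,0,0,1.36,0],[-0.56,2.54,1.6,0,0,1.36,0]]'
python3 - <<'E'
from h import *
o=manip.get_obs(); print(wj(o['position']),rel(jw(0,-60,64),down(JX[2])),o['grip_width'])
p,d,c=cam('wrist'); save('w8',p)
boards('wrist',k=2); print('target board ctr world', jw(0,-60))
E
```

```text
clock: 40.95
position: [0.5928, 0.0595, 0.1692]
ee_rot: [0.699, 0.715, 0.001, 0.0]
ft_force: [0.2, -0.8, -1.1]
grip_width: 0.726
grasp_force: 65.9
[  0.7 -57.1 169.2] (array([-0.06, -0.02,  2.1 ]), array([ 0.01, -0.01,  0.05])) 0.7257384351441967
wrist p 0.91 top z 167.4 ctr [592.1  77.7] size [ 64.2 133.1] long dir deg 91.3 px [234.6, 67.7, 412.7, 363.7] rgb [189. 159. 122.]
target board ctr world [0.59220795 0.05660847 0.        ]
```

View pics/w8.png

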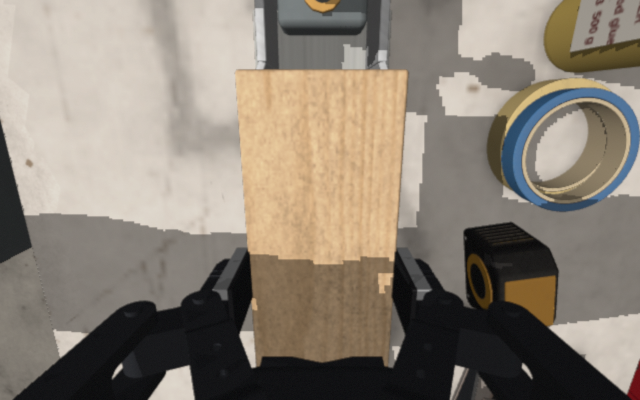

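Third board held square, front edge at (322,70). Placing it.

```bash
python3 -m pendant '[[-0.05,-0.02,0.4,0,0,0,0],[-0.05,-0.02,0.9,0,0,0,0],[-0.05,-0.02,1.3,0,0,0,0],[-0.05,-0.02,1.7,0,0,0,0],[-0.05,-0.02,1.95,0,0,0,0],[-0.05,-0.02,2.1,0,0,0,0],[-0.05,-0.02,2.1,0,0,0,0],[-0.05,-0.02,2.1,0,0,0,0],[-0.05,-0.02,2.1,0,0,0,0.7],[-0.05,-0.02,2.1,0,0,0,1]]'
python3 -m pendant '[[0,0,0,0,0,0,1],[0,0,0,0,0,0,1],[0,0,-0.4,0,0,0,1],[0,0,-1.2,0,0,0,1],[0,0,-2,0,0,0,1],[-0.4,0,-2.8,0,0,0,1],[-1,0,-3.2,0,0,0,0.4],[-1.8,0,-3.2,0,0,0,0],[-2.8,0,-3.2,0,0,0,-0.5],[-3.2,0,-3.2,0,0,0,-1]]'
python3 -m pendant '[[0,0,0,0,0,0,-1],[0,0,0,0,0,0,-1],[0,0,0,0,0,0,-1],[0,0,0,0,0,0,-1],[0,0,0,0,0,0,-1],[0,0,0,0,0,0,-1],[0,0,0,0,0,0,-1],[0,0,0,0,0,0,-1],[0,0,0,0,0,0,-1],[0,0,0,0,0,0,-1]]'
python3 - <<'E'
from h import *
o=manip.get_obs(); print(wj(o['position']),o['grip_width'])
boards('wrist',k=2); boards('top',k=3); p,d,c=cam('wrist'); save('w9',p)
X=cloud(c,d,np.ones(d.shape,bool)); J=np.array([wj(q) for q in X])
m=(J[:,2]>85)&(J[:,2]<125)&(J[:,1]<-270)&(J[:,1]>-350)&(abs(J[:,0])<45)
print('pad',m.sum(),np.percentile(J[m],[1,50,99],axis=0).round(1) if m.sum() else 0)
print(rel(jw(0,-312,130),down(JX[2])))
E
```

```text
clock: 42.35
position: [0.5915, 0.0569, 0.0629]
ee_rot: [0.699, 0.715, 0.0, 0.0]
ft_force: [0.2, 0.2, 0.0]
grip_width: 0.999
grasp_force: 0.0
clock: 43.6
position: [0.5946, -0.107, 0.2247]
ee_rot: [0.7, 0.714, 0.0, 0.001]
ft_force: [0.5, -0.4, -0.5]
grip_width: 0.145
grasp_force: 0.0
clock: 44.85
position: [0.5951, -0.1031, 0.2228]
ee_rot: [0.699, 0.715, 0.0, -0.0]
ft_force: [-0.0, 0.8, 0.1]
grip_width: -0.004
grasp_force: 0.0
[ 2.000e-01 -2.197e+02  2.228e+02] -0.004320320694087614
wrist p 0.7 top z 61.7 ctr [592.8   7.8] size [63.7 72.3] long dir deg 91.4 px [282.3, 0.0, 363.5, 99.4] rgb [203. 175. 135.]
top p 0.96 top z 18.6 ctr [447.7 586. ] size [177.1  73.1] long dir deg 32.2 px [177.5, 215.6, 209.5, 261.0] rgb [ 43. 116. 114.]
top p 0.64 top z 63.5 ctr [592.2  52.5] size [ 66. 163.] long dir deg 90.7 px [300.3, 193.7, 341.0, 214.4] rgb [152. 128.  98.]
top p 0.48 top z 126.2 ctr [551.7 201.3] size [16.3 94. ] long dir deg 179.0 px [277.8, 193.5, 285.9, 220.4] rgb [61. 61. 63.]
pad 0 0
(array([-1.85, -0.02,  1.86]), array([ 0.  , -0.  ,  0.05]))
```

View pics/w9.png

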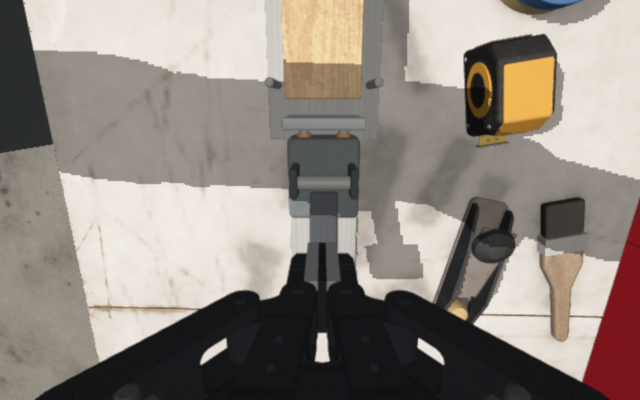

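The three-board pile at (322,50) sits between the posts and ahead of the pusher; the pedal pad is under the gripper at (322,330). Pressing the pedal in stages.

```bash
python3 -m pendant '[[-0.6,0,0,0,0,0,-1],[-1.3,0,0,0,0,0,-1],[-1.85,0,0.2,0,0,0,-1],[-1.85,0,0.8,0,0,0,-1],[-1.85,0,1.4,0,0,0,-1],[-1.85,0,1.8,0,0,0,-1],[-1.85,0,2,0,0,0,-1],[-1.85,0,2.2,0,0,0,-1],[-1.85,0,2.4,0,0,0,-1],[-1.85,0,2.5,0,0,0,-1]]'
python3 -m pendant '[[0,0,0.08,0,0,0,-1],[0,0,0.16,0,0,0,-1],[0,0,0.24,0,0,0,-1],[0,0,0.32,0,0,0,-1],[0,0,0.4,0,0,0,-1],[0,0,0.46,0,0,0,-1],[0,0,0.52,0,0,0,-1],[0,0,0.56,0,0,0,-1],[0,0,0.6,0,0,0,-1],[0,0,0.6,0,0,0,-1]]'
python3 -c "
from h import *
o=manip.get_obs(); print(wj(o['position']),o['ft_force'])"
```

```text
clock: 46.35
position: [0.5981, -0.1972, 0.0989]
ee_rot: [0.699, 0.715, 0.0, 0.002]
ft_force: [-1.4, -4.7, 7.2]
grip_width: 0.0
grasp_force: 3.7
clock: 47.6
position: [0.5982, -0.1966, 0.0693]
ee_rot: [0.699, 0.715, 0.001, 0.001]
ft_force: [-1.6, -3.0, 7.1]
grip_width: -0.001
grasp_force: 4.0
[   1.7 -313.3   69.3] [-1.64281102 -3.01683747  7.13547482]
```

```bash
python3 -m pendant '[[0,0,0.04,0,0,0,-1],[0,0,0.08,0,0,0,-1],[0,0,0.11,0,0,0,-1],[0,0,0.14,0,0,0,-1],[0,0,0.17,0,0,0,-1],[0,0,0.2,0,0,0,-1],[0,0,0.2,0,0,0,-1],[0,0,0.2,0,0,0,-1],[0,0,0.2,0,0,0,-1],[0,0,0.2,0,0,0,-1]]'
python3 - <<'E'
from h import *
o=manip.get_obs(); print(wj(o['position']),o['ft_force'])
p,d,c=cam('top'); X=cloud(c,d,np.ones(d.shape,bool)); J=np.array([wj(q) for q in X])
for a,b in ((50,68),(68,85)):
  m=(J[:,2]>a)&(J[:,2]<b)&(J[:,1]<40)&(J[:,1]>-170)&(abs(J[:,0])<36); print(a,m.sum(),np.percentile(J[m],[1,50,99],axis=0).round(1) if m.sum() else 0)
E
```

```text
clock: 48.85
position: [0.5987, -0.1959, 0.0638]
ee_rot: [0.699, 0.715, 0.002, 0.001]
ft_force: [-20.9, 7.7, 52.7]
grip_width: -0.002
grasp_force: 23.8
[   2.3 -312.6   63.8] [-20.91851359   7.6501125   52.74200063]
50 452 [[-32.  -84.5  53.2]
 [ -0.2 -23.4  63. ]
 [ 33.3  37.5  67.6]]
68 88 [[-30.3 -96.5  68.1]
 [  0.3 -88.1  71. ]
 [ 35.1  33.6  78.7]]
```

```bash
python3 -m pendant '[[0,0,-0.1,0,0,0,-1],[0,0,-0.25,0,0,0,-1],[0,0,-0.4,0,0,0,-1],[0,0,-0.6,0,0,0,-1],[0,0,-0.8,0,0,0,-1],[0,0,-1,0,0,0,-1],[0,0,-1.2,0,0,0,-1],[0,0,-1.6,0,0,0,-1],[0,0,-2.4,0,0,0,-1],[0,0,-3.2,0,0,0,-1]]'
python3 -m pendant '[[-0.1,-0.5,-0.8,0,0,0,-1],[0.6,-1,-1.6,0,0,0,-1],[1.4,-1.6,-2,0,0,0,-0.5],[2.2,-2.1,-2,0,0,0,0],[3,-2.4,-2,0,0,0,0],[4,-2.5,-2,0,0,0,0],[4.6,-2.5,-2,0,0,0,0],[4.6,-2.5,-2,0,0,0,0],[4.6,-2.5,-2,0,0,0,0],[4.6,-2.5,-2,0,0,0,0]]'
python3 - <<'E'
from h import *
o=manip.get_obs(); print(o['position'],wj(o['position']),o['joint_pos'])
p,d,c=cam('wrist'); save('w10',p); X=cloud(c,d,np.ones(d.shape,bool)); J=np.array([wj(q) for q in X])
def rng(m,n): 
    if m.sum()>5: print(n,m.sum(),np.percentile(J[m],[1,50,99],axis=0).round(1).tolist())
rng((J[:,2]>55)&(J[:,2]<67)&(J[:,1]>-120)&(J[:,1]<40)&(abs(J[:,0])<36),'pile')
rng((J[:,2]>67)&(J[:,2]<80)&(J[:,1]>-180)&(J[:,1]<-80)&(abs(J[:,0])<36),'pusher')
rng((J[:,2]>145)&(J[:,1]>40)&(J[:,1]<100)&(abs(J[:,0])<40),'rodgrip')
rng((J[:,2]>150)&(J[:,2]<180)&(J[:,1]>60)&(J[:,1]<110)&(J[:,0]<-60),'handle')
print(rel(jw(0,68,240),down(np.pi/2+JX[2])))
E
```

```text
clock: 50.15
position: [0.5966, -0.1957, 0.2194]
ee_rot: [0.699, 0.715, -0.0, -0.0]
ft_force: [-0.1, -0.3, 0.6]
grip_width: -0.001
grasp_force: 0.0
clock: 51.4
position: [0.4669, 0.0302, 0.318]
ee_rot: [0.7, 0.715, -0.0, 0.0]
ft_force: [-0.6, 0.5, -0.3]
grip_width: 0.498
grasp_force: 0.0
[0.46694147 0.03021193 0.31797221] [-125.7  -84.3  318. ] [-0.49883923 -0.06701257  0.32180839  1.75346574  0.02141397  1.45173308
 -0.15902309]
pile 6683 [[-33.2, -82.9, 57.6], [-2.1, -18.2, 61.9], [30.1, 38.5, 63.8]]
pusher 498 [[-33.3, -169.3, 67.3], [0.3, -163.4, 71.7], [34.5, -159.3, 73.5]]
rodgrip 205 [[-9.1, 54.8, 145.6], [-3.0, 56.6, 176.5], [6.3, 65.6, 188.9]]
(array([3.03, 2.53, 1.56]), array([ -0.  ,   0.  , -11.22]))
```

View pics/w10.png

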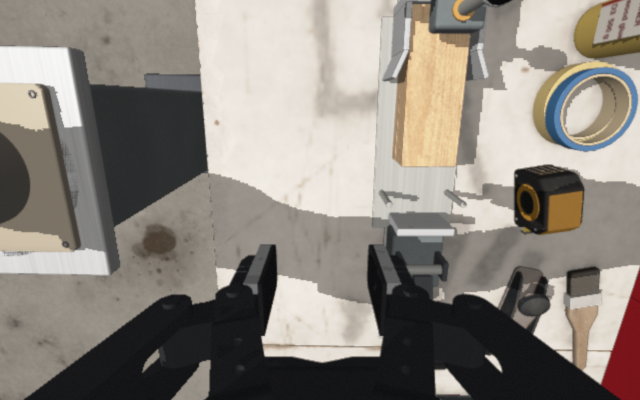

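Pile at (430,110) is home with its rear end at jig y −84, and the pusher (420,225) is back at rest. Now the gauge rod.

```bash
python3 -m pendant '[[0.3,0.2,0.1,0,0,-1.2,0],[0.6,0.5,0.2,0,0,-2.4,0],[0.9,0.8,0.3,0,0,-3.6,0],[1.3,1.1,0.4,0,0,-4.8,0],[1.7,1.4,0.5,0,0,-6,0],[2.1,1.7,0.6,0,0,-7.2,0],[2.5,2,0.8,0,0,-8.4,0],[2.8,2.3,1,0,0,-9.6,0],[3.03,2.53,1.2,0,0,-10.8,0],[3.03,2.53,1.3,0,0,-11.22,0]]'
python3 - <<'E'
from h import *
print(rel(jw(0,68,196),down(np.pi/2+JX[2])))
E
```

```text
clock: 52.7
position: [0.5902, 0.186, 0.2515]
ee_rot: [-0.011, 1.0, -0.0, -0.001]
ft_force: [-0.7, -0.5, 0.7]
grip_width: 0.5
grasp_force: 0.0
(array([ 0.  , -0.03,  1.11]), array([-0.  , -0.01,  0.04]))
```

```bash
python3 -m pendant '[[0,-0.03,0.3,0,0,0,0],[0,-0.03,0.6,0,0,0,0],[0,-0.03,0.9,0,0,0,0],[0,-0.03,1.11,0,0,0,0],[0,-0.03,1.11,0,0,0,0],[0,-0.03,1.11,0,0,0,-0.3],[0,-0.03,1.11,0,0,0,-1],[0,-0.03,1.11,0,0,0,-1],[0,-0.03,1.11,0,0,0,-1],[0,-0.03,1.11,0,0,0,-1]]' 40
python3 -m pendant '[[0,0,0,0,0,0,-1],[0,0,0.05,0,0,0,-1],[0,0,0.1,0,0,0,-1],[0,0,0.16,0,0,0,-1],[0,0,0.22,0,0,0,-1],[0,0,0.28,0,0,0,-1],[0,0,0.33,0,0,0,-1],[0,0,0.34,0,0,0,-1],[0,0,0.34,0,0,0,-1],[0,0,0.34,0,0,0,-1]]' 40
python3 -m pendant '[[0,0,0.01,0,0,0,-1],[0,0,0.01,0,0,0,-1],[0,0,0.02,0,0,0,-1],[0,0,0.02,0,0,0,-1],[0,0,0.03,0,0,0,-1],[0,0,0.03,0,0,0,-1],[0,0,0.04,0,0,0,-1],[0,0,0.04,0,0,0,-1],[0,0,0.04,0,0,0,-1],[0,0,0.04,0,0,0,-1]]' 40
```

```text
clock: 53.95
position: [0.5902, 0.1841, 0.1976]
ee_rot: [-0.009, 1.0, -0.0, 0.0]
ft_force: [1.3, -1.7, 1.4]
grip_width: 0.291
grasp_force: 39.4
clock: 55.2
position: [0.5901, 0.1842, 0.1801]
ee_rot: [-0.009, 1.0, -0.0, 0.0]
ft_force: [4.2, -3.8, 1.6]
grip_width: 0.289
grasp_force: 39.5
clock: 56.45
position: [0.5901, 0.1842, 0.1782]
ee_rot: [-0.009, 1.0, -0.0, 0.0]
ft_force: [3.8, -4.9, 1.5]
grip_width: 0.293
grasp_force: 39.5
```

```bash
for i in 1 2 3; do echo; done; python3 -m pendant '[[0,0,0.01,0,0,0,-1],[0,0,0.01,0,0,0,-1],[0,0,0.02,0,0,0,-1],[0,0,0.02,0,0,0,-1],[0,0,0.03,0,0,0,-1],[0,0,0.03,0,0,0,-1],[0,0,0.03,0,0,0,-1],[0,0,0.03,0,0,0,-1],[0,0,0.03,0,0,0,-1],[0,0,0.03,0,0,0,-1]]' 40
python3 -m pendant '[[0,0,0.01,0,0,0,-1],[0,0,0.01,0,0,0,-1],[0,0,0.02,0,0,0,-1],[0,0,0.02,0,0,0,-1],[0,0,0.02,0,0,0,-1],[0,0,0.02,0,0,0,-1],[0,0,0.02,0,0,0,-1],[0,0,0.02,0,0,0,-1],[0,0,0.02,0,0,0,-1],[0,0,0.02,0,0,0,-1]]' 40
```

```text
clock: 57.7
position: [0.5902, 0.1842, 0.1771]
ee_rot: [-0.009, 1.0, 0.0, 0.0]
ft_force: [2.6, -4.4, 6.3]
grip_width: 0.289
grasp_force: 39.8
clock: 58.95
position: [0.5902, 0.1842, 0.177]
ee_rot: [-0.009, 1.0, 0.0, 0.001]
ft_force: [-0.6, -5.8, 11.9]
grip_width: 0.287
grasp_force: 40.5
```

The rod stopped at 21 mm of travel with 12 N, matching the pile's 63 mm height. Releasing it and moving over the lever handle.

```bash
python3 -m pendant '[[0,0,0,0,0,0,-0.4],[0,0,0,0,0,0,0],[0,0,0,0,0,0,0],[0,0,-0.4,0,0,0,0],[0,0,-1,0,0,0,0],[0,0,-1.3,0,0,0,0],[0.5,0.1,-1.4,0,0,0,0],[1.1,0.3,-1.4,0,0,0,0],[1.6,0.36,-1.4,0,0,0,0],[1.6,0.36,-1.4,0,0,0,0]]'
python3 - <<'E'
from h import *
o=manip.get_obs(); print(wj(o['position']),rel(jw(-80.5,86,142),down(np.pi/2+JX[2])))
p,d,c=cam('wrist'); save('w11',p); X=cloud(c,d,np.ones(d.shape,bool)); J=np.array([wj(q) for q in X])
def rng(m,n): 
    if m.sum()>5: print(n,m.sum(),np.percentile(J[m],[1,50,99],axis=0).round(1).tolist())
rng((J[:,2]>150)&(J[:,1]>40)&(J[:,1]<100)&(abs(J[:,0])<30),'rodgrip')
rng((J[:,2]>150)&(J[:,2]<180)&(J[:,1]>60)&(J[:,1]<110)&(J[:,0]<-60),'handle')
E
```

```text
clock: 60.2
position: [0.5081, 0.2017, 0.2456]
ee_rot: [-0.011, 1.0, 0.0, -0.0]
ft_force: [0.4, -1.1, 0.4]
grip_width: 0.498
grasp_force: 0.0
[-81.7  86.5 245.6] (array([-0.03, -0.01,  2.07]), array([ 0.  , -0.01,  0.03]))
rodgrip 1774 [[-13.3, 56.0, 153.3], [-7.6, 68.5, 181.6], [10.0, 80.4, 185.1]]
handle 506 [[-88.0, 78.3, 150.4], [-82.6, 85.8, 164.2], [-73.7, 93.2, 165.8]]
```

View pics/w11.png

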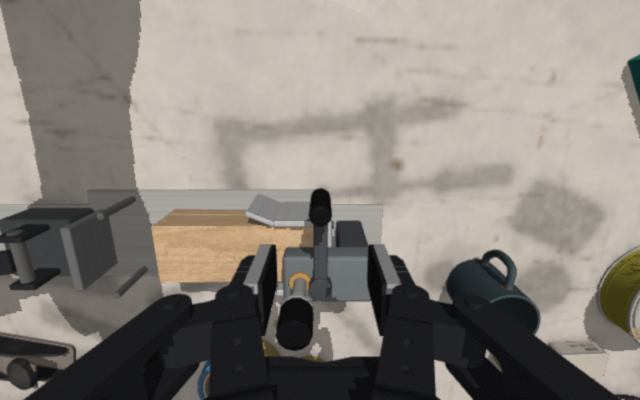

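The picture shows the handle at (320,205) between the fingers, the rod grip at (295,320) lowered, and the pile at (210,245) inside the guides. Gripping and locking.

```bash
python3 -m pendant '[[-0.03,0,0.5,0,0,0,0],[-0.03,0,1.1,0,0,0,0],[-0.03,0,1.6,0,0,0,0],[-0.03,0,2,0,0,0,0],[-0.03,0,2.07,0,0,0,0],[-0.03,0,2.07,0,0,0,-0.4],[-0.03,0,2.07,0,0,0,-1],[-0.03,0,2.07,0,0,0,-1],[-0.03,0,2.07,0,0,0,-1],[-0.03,0,2.07,0,0,0,-1]]' 50
python3 -m pendant '[[0,0.12,0,0,0,0.55,-1],[-0.02,0.24,0,0,0,1.1,-1],[-0.04,0.37,0,0,0,1.65,-1],[-0.07,0.48,0,0,0,2.2,-1],[-0.12,0.6,0,0,0,2.75,-1],[-0.17,0.71,0,0,0,3.3,-1],[-0.23,0.82,0,0,0,3.85,-1],[-0.29,0.92,0,0,0,4.4,-1],[-0.37,1.02,0,0,0,4.95,-1],[-0.45,1.11,0,0,0,5.5,-1]]' 50
python3 -m pendant '[[0,0.12,0,0,0,0.55,-1],[-0.02,0.24,0,0,0,1.1,-1],[-0.04,0.37,0,0,0,1.65,-1],[-0.07,0.48,0,0,0,2.2,-1],[-0.12,0.6,0,0,0,2.75,-1],[-0.17,0.71,0,0,0,3.3,-1],[-0.23,0.82,0,0,0,3.85,-1],[-0.29,0.92,0,0,0,4.4,-1],[-0.37,1.02,0,0,0,4.95,-1],[-0.45,1.11,0,0,0,5.5,-1]]' 50
python3 -c "
from h import *
o=manip.get_obs(); print(wj(o['position']),o['grip_width'],o['ft_force'])"
```

```text
clock: 61.5
position: [0.5117, 0.201, 0.1431]
ee_rot: [-0.009, 1.0, 0.0, 0.001]
ft_force: [1.0, -0.7, 5.1]
grip_width: 0.171
grasp_force: 48.8
clock: 62.75
position: [0.5334, 0.2562, 0.143]
ee_rot: [0.367, 0.93, 0.0, 0.001]
ft_force: [1.1, -3.3, 6.8]
grip_width: 0.166
grasp_force: 49.2
clock: 64.0
position: [0.5838, 0.2803, 0.1426]
ee_rot: [0.689, 0.725, -0.004, -0.002]
ft_force: [-37.3, -20.9, 25.9]
grip_width: 0.172
grasp_force: 52.6
[ -4.6 163.8 142.6] 0.1724643654938339 [-37.26419158 -20.88079394  25.85322816]
```

```bash
python3 -m pendant '[[0,0,0,0,0,0,-1],[0,0,0,0,0,0,-1],[0,0,0,0,0,0,-1],[0,-0.06,0,0,0,0,-0.4],[0,-0.06,0,0,0,0,0],[0,-0.06,0,0,0,0,0],[0,-0.06,-0.6,0,0,0,0],[0,-0.06,-1.6,0,0,0,0],[0,-0.06,-2.4,0,0,0,0],[0,-0.5,-2.6,0,0,0,0]]'
python3 -m pendant '[[-0.8,-0.6,-0.4,0,0,0,0],[-1.6,-1.2,-0.8,0,0,0,0],[-2.4,-1.8,-1,0,0,0,0],[-2.4,-1.8,-1,0,0,0,0],[-2.4,-1.8,-1,0,0,0,0],[-2.4,-1.8,-1,0,0,0,0],[-2.4,-1.8,-1,0,0,0,0],[-2.4,-1.8,-1,0,0,0,0],[-2.4,-1.8,-1,0,0,0,0],[-2.4,-1.8,-1,0,0,0,0]]'
python3 - <<'E'
from h import *
o=manip.get_obs(); print(wj(o['position']))
p,d,c=cam('wrist'); save('w12',p); X=cloud(c,d,np.ones(d.shape,bool)); J=np.array([wj(q) for q in X])
def rng(m,n): 
    if m.sum()>5: print(n,m.sum(),np.percentile(J[m],[1,50,99],axis=0).round(1).tolist())
rng((J[:,2]>155)&(J[:,1]>40)&(J[:,1]<100)&(abs(J[:,0])<30),'rodgrip')
rng((J[:,2]>150)&(J[:,2]<180)&(J[:,1]>130)&(J[:,1]<200)&(abs(J[:,0])<50),'handle')
rng((J[:,2]>55)&(J[:,2]<67)&(J[:,1]>-120)&(J[:,1]<40)&(abs(J[:,0])<36),'pile')
rng((J[:,2]>67)&(J[:,2]<80)&(J[:,1]>-180)&(J[:,1]<-80)&(abs(J[:,0])<36),'pusher')
E
```

```text
clock: 65.25
position: [0.5634, 0.2807, 0.275]
ee_rot: [0.688, 0.725, 0.002, 0.001]
ft_force: [0.8, 0.3, -0.5]
grip_width: 0.501
grasp_force: 0.0
clock: 66.5
position: [0.4784, 0.1561, 0.3223]
ee_rot: [0.688, 0.726, -0.0, -0.0]
ft_force: [-0.6, -1.1, 0.4]
grip_width: 0.503
grasp_force: 0.0
[-112.1   41.4  322.3]
rodgrip 1109 [[-12.9, 56.5, 155.5], [-4.6, 69.9, 183.3], [10.9, 80.9, 185.4]]
handle 445 [[-14.1, 158.1, 150.5], [-8.7, 164.8, 164.1], [0.0, 172.6, 166.3]]
pile 4641 [[-33.1, -82.1, 59.1], [-0.3, -15.3, 62.0], [30.1, 38.7, 63.7]]
pusher 9 [[-34.2, -169.4, 69.0], [-33.3, -166.1, 69.9], [-32.3, -160.9, 71.8]]
```

View pics/w12.png

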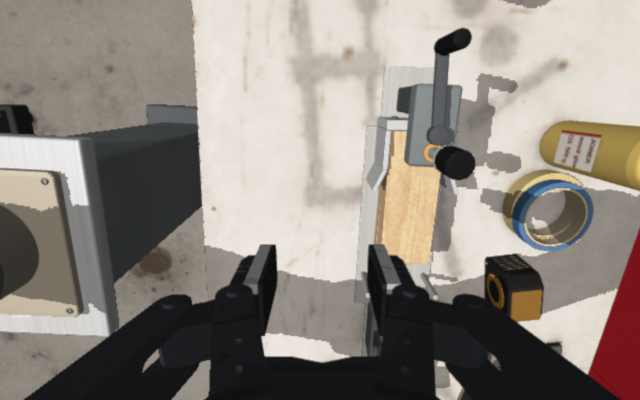

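The handle at (455,40) points along the jig (locked), the rod grip at (455,163) is still at 185 mm, and the pile at (410,200) is home. Nothing is disturbed and the robot touches nothing.

```bash
python3 -c "
from workcell import manip
print(manip.hand_in())"
```

```text
the job is handed in; nothing more can be done
None
```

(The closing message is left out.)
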